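# Take the spun tube out of the centrifuge and hold it upright over a beaker

### The job

The spin is over and the lid stands open. First stand the empty beaker in the gap between the two brown bottles, midway and in line with them, and let go of it; then draw the tube on the far side of the rotor (the lid side) out of its slanted sleeve, without tipping it over further than it already leans, turn it upright, and finish while holding it still, cap up, straight over the beaker with its pointed end in the air clear above the rim. Leave the tube on the near side of the rotor, the bottles and the timer where they are.

Things in the scene. Friction and masses are not known exactly. Their poses are not given: they have to be found in the camera images.
- tube_cap (a point): tube to take, 15 ml centrifuge tube, milky, 22 g, 120 mm long, body 17 mm across, pointed end, blue screw cap 22 mm across and 14 mm high. Point: centre of the cap, where to grip. z axis: along the tube from pointed end to cap. At the start it sits in the far sleeve, z leaning 40 degrees from vertical towards the spin axis (cap inward and high, 175 mm above the bench; point outward and low)
- tube_tip (a point): the pointed end of that tube, on its axis, 113 mm from tube_cap; same axes. Its sleeve is 82 mm deep with 1.7 mm play all round: 24 mm of bare tube and the cap stand out, and the tube is free once drawn 85 mm along its own axis
- balance_tube_cap (a point): cap centre of the identical counterweight tube in the opposite sleeve, on the robot's side of the rotor, leaning the other way; leave it alone
- rotor: centrifuge rotor, six slanted sleeves 60 degrees apart round a cone, only two of them filled; origin under its centre on the vertical spin axis, 70 mm above the bench, z up; x axis horizontal, pointing outward along the sleeve of the tube to take (cap centre 45 mm from the spin axis). Central knob rises to 164 mm above the bench. Stopped; it turns only if pushed (0.12 N m)
- centrifuge: fixed bench centrifuge, ivory housing 320 x 320 mm, rim 160 mm above the bench, round chamber 276 mm across; origin on the bench under the spin axis, control panel on its -x side; the clear lid stands open at its +x edge, leaning back, up to 430 mm above the bench
- beaker_mid (a point): empty plastic beaker standing on the bench, 51 mm in outside diameter, 72 mm high, wall 2.2 mm, 35 g; this point is on its axis half-way up, z up
- beaker_rim (a point): centre of the beaker's mouth, 36 mm above beaker_mid; the mouth is 46 mm across inside
- bottle_right: small brown glass bottle with black cap, 48 mm in diameter, 88 mm high, loose, the one nearer the centrifuge; origin at the centre of its underside, z up, y pointing to the other bottle
- bottle_left: identical brown bottle 190 mm away, farther to the robot's left; origin at the centre of its underside
- timer: yellow bench timer lying flat, 62 x 58 x 18 mm, loose; leave it alone; origin at the centre of its underside
There are look-alikes about, which are no part of the job. What is shaped like the part that bears tube_cap but purple or red is not meant.

How it is judged:
On the way, in this order (a step that is already met when the one before it is completed fails the run):
1. the beaker stands in the gap, midway between the two bottles and in line with them, and is let go (x of beaker_mid in the frame of bottle_right between -0.02 and 0.02 m and y of beaker_mid in the frame of bottle_right between 0.075 and 0.115 m and angle between beaker_mid's own z axis and vertical below 0.08 rad and height (world z) of beaker_mid below 0.042 m and contact force between beaker and the fingers below 0.05 N), for 0.2 s.
2. the tube is drawn clear of its sleeve, held in the fingers (distance of tube_tip from where it was at the start of the episode above 0.085 m and contact force between tube and rotor below 0.05 N and contact force between tube and the fingers above 0.3 N), for 0.1 s.
At the end, for the whole second after the job is handed in: Tube held still by the fingers alone, within 8 degrees of upright, cap up, its tip at least 8 mm above the beaker's rim and within 18 mm of the mouth's centre seen from above; beaker upright within 20 mm of midway between the bottles (along and across); nothing else disturbed (contact force between tube and the fingers above 0.3 N and contact force between tube and beaker below 0.05 N and contact force between tube and rotor below 0.05 N and contact force between tube and centrifuge below 0.05 N and angle between tube_cap's own z axis and vertical below 0.14 rad and height (world z) of tube_cap above 0.18 m and height (world z) of tube_tip above 0.08 m and horizontal distance between tube_tip and beaker_rim below 0.018 m and linear speed of tube below 0.03 m/s and x of beaker_mid in the frame of bottle_right between -0.02 and 0.02 m and y of beaker_mid in the frame of bottle_right between 0.075 and 0.115 m and angle between beaker_mid's own z axis and vertical below 0.08 rad and height (world z) of beaker_mid below 0.042 m); the arm keeps its last pose, push and grip.
It fails at once if a brown bottle is shifted more than 12 mm or tipped (distance of any of bottle_right, bottle_left from where it was at the start of the episode above 0.012 m or angle between any of bottle_right, bottle_left's own z axis and vertical above 0.2 rad).
It fails at once if the counterweight tube is lifted or pushed out of place, or the rotor is swung round, by more than 20 mm (distance of balance_tube_cap from where it was at the start of the episode above 0.02 m).
It fails at once if the timer is shifted more than 20 mm (distance of timer from where it was at the start of the episode above 0.02 m).
It fails at once if the tube is tipped clearly past the lean it had in the rotor (over 55 degrees from upright) (angle between tube_cap's own z axis and vertical above 0.96 rad).
It fails at once if the beaker is knocked over (angle between beaker_mid's own z axis and vertical above 0.7 rad).
It also fails if it takes over 67 s, if anything falls off the work surface, if the arm or the gripper's body presses on something with over 40 N, if the wrist force passes 120 N, or if a joint passes its speed limit or range.

### The arm

A 6-joint arm with a two-finger parallel gripper is mounted at the origin on the work surface. World frame = base frame: x ahead of the robot, y to its left, z up, the work surface at z = 0. Lengths are in m, angles in rad, forces in N, time in s.
With the tool pointing down it reaches from about 0.375 to 0.975 m from the base axis. Payload 3.8 kg.
Tool frame: the origin (TCP) lies at the very end of the fingers, on their centre line; the grasp point (between the pads) lies 19 mm behind it; z points along the fingers, y is the line along which they close (so a half turn about z gives the same grasp; the last joint's range is limited). The gripper opens to 85 mm and grips with 20 to 120 N. Pads are 22 mm wide; open, the fingers measure 114 mm over their backs; the gripper's body (76 mm by 85 mm) begins 54 mm behind the grasp point. The pads swing forward as they close: fully open they stand 13 mm farther back than shut.
Start: joints at [-1.328, 0.264, 1.604, -0, 1.274, -0.037], TCP at [0.186, -0.649, 0.231] pointing down, gripper open.
Joint ranges: [-2.63, 2.63], [-0.94, 2.18], [0.31, 2.57], [-1.31, 4.45], [0, 2.66], [-2.55, 2.55]. Speed limits (rad/s): [2.57, 2.57, 3.14, 3.14, 3.14, 3.14].

### API

Orientations are given as a rotation vector (axis times angle).
In Python, from workcell import read_state, read_camera, calibration, finish_job gives the robot as it stands.
- The arm moves only by the tool step_arm, never from a script. Its argument "commands" is a list of rows, each an object of numbers: "fingers": the gripper's target within -1 to 1 (shut at 1, half-way at 0, fully open at -1); "dx", "dy", "dz": the shift along the tool's x, y, z in m; "roll": the turn about the tool's z in degrees. In form: [{"fingers": .., "dx": .., "dy": .., "dz": .., "roll": ..}, ...]. A call has 1 to 8 rows; each row is the pose to reach, as a shift and turn from the pose commanded when the call began, along the tool's axes at that moment; what a row does not reach only later rows make up. A row lasts 1/8 s, in which the tool goes at most 62.5 mm and 10.7 degrees, less where a joint would pass 70% of its speed; a pose out of reach is approached as far as the arm can. A call with a gripper value outside its range is refused whole. The fingers move at their own pace and stop on an object; "squeeze" is the grip in N (left out, the last holds). Time passes only in rows, so rows that repeat a pose let the fingers close. It gives the time, the measured TCP pose, the force, the opening and the grip force at its end, in the units of the state.
- read_state(): the state, without advancing time (a new reading comes with each control period).
- read_camera(name): name is "scene" or "top" or "wrist"; returns (picture, depth): 420x560x3 uint8, blue, green, red; 420x560 float32, m along the optical axis (not along the pixel's ray), 0 where there is no reading.
- calibration(name): a dict with "intrinsics" (3x3 intrinsics, pixels), "world_to_cam" (4x4, takes a point from world to camera coordinates). Camera axes: x right, y up, looking along -z (the intrinsics and any distortion apply to the point x, -y, -z); pixel columns grow to the right and rows downward; lengths in m; the calibration is good to about 2 mm. The wrist camera is an equidistant fisheye: a pixel r from the principal point sees the ray r / f radians off the axis. A picture is of the moment at which its call begins: read the wrist's pose just before it. calibration takes no time and is no camera call; for the wrist camera it gives the pose at the moment of the call.
- finish_job(): hands the job in; it is judged then, once.
The state is a dict: "time": time; "q": joint angles; "joint_vel": joint speeds; "joint_torque": joint torques, N m; "tool_pos": TCP position; "tcp_rot": TCP orientation; "wrist_force": force on the tool from outside, world axes, zero at the start; "torque": the same for the moment, N m; "width": opening from 0.0 (shut) to 1.0 (fully open); "grip_force": force on a finger pad.
Only numpy, scipy, OpenCV 4.12 (cv2) and the standard library are available. Lean on these libraries where they do the work, as an engineer would, in place of code of your own. Each camera call takes 0.05 s, during which the arm holds its last target. There are 200 camera calls.

## Working session

There is one attempt and no reset: what is moved stays moved. The work goes in short steps, Python scripts to look and compute and a tool call to move; the robot and the scene stay as the last step left them, time stands still between calls to the robot, and variables do not carry over. Pictures are saved under pics/ and viewed, at most 12 in all, crops included, and the job is handed in when it is done.

Besides the shell and the picture viewer there is one more tool, called by a JSON object that holds its "api" and its "payload", one argument or row to a line. step_arm: Moves the arm, as the interface text tells. Its arguments: {"type":"object","properties":{"commands":{"type":"array","items":{"type":"object","properties":{"fingers":{"type":"number"},"dx":{"type":"number"},"dy":{"type":"number"},"dz":{"type":"number"},"roll":{"type":"number"}}}},"squeeze":{"type":"number"}},"required":["commands"]}

```bash
mkdir -p pics; ls
python3 - <<'E'
from workcell import *
import cv2,numpy as np
s=read_state();print({k:np.round(v,3) for k,v in s.items()})
for n in["scene","top","wrist"]:
    c=calibration(n);print(n,np.round(c["intrinsics"],1).tolist(),np.round(c["world_to_cam"],3).tolist(),[k for k in c])
    p,d=read_camera(n);cv2.imwrite(f"pics/{n}0.png",p);np.save(f"pics/{n}0.npy",d)
E
```

```text
pics
{'time': np.float64(0.0), 'q': array([-1.328,  0.265,  1.605,  0.   ,  1.274, -0.037]), 'joint_vel': array([ 0.001,  0.   ,  0.   ,  0.   ,  0.001, -0.002]), 'joint_torque': array([-1.0000e-03, -5.1512e+01, -3.6732e+01,  0.0000e+00,  1.3000e-02,
        0.0000e+00]), 'tool_pos': array([ 0.186, -0.648,  0.23 ]), 'tcp_rot': array([-3.109, -0.438,  0.   ]), 'wrist_force': array([0.505, 0.052, 0.287]), 'torque': array([-0.019,  0.024, -0.039]), 'grip_force': np.float64(0.0), 'width': np.float64(1.002)}
scene [[482.4, 0.0, 279.8], [0.0, 482.4, 203.2], [0.0, 0.0, 1.0]] [[0.614, 0.789, 0.017, -0.293], [-0.651, 0.494, 0.577, 0.204], [0.446, -0.366, 0.817, -1.563], [0.0, 0.0, 0.0, 1.0]] ['intrinsics', 'world_to_cam']
top [[393.3, 0.0, 276.4], [0.0, 393.3, 207.8], [0.0, 0.0, 1.0]] [[-0.011, -1.0, 0.002, -0.012], [0.982, -0.01, 0.19, -0.453], [-0.19, 0.005, 0.982, -1.203], [0.0, 0.0, 0.0, 1.0]] ['intrinsics', 'world_to_cam']
wrist [[325.2, 0.0, 279.6], [0.0, 325.2, 207.9], [0.0, 0.0, 1.0]] [[0.276, -0.961, -0.001, -0.673], [0.916, 0.264, -0.303, 0.039], [0.291, 0.082, 0.953, -0.38], [0.0, 0.0, 0.0, 1.0]] ['intrinsics', 'world_to_cam']
```

View pics/scene0.png

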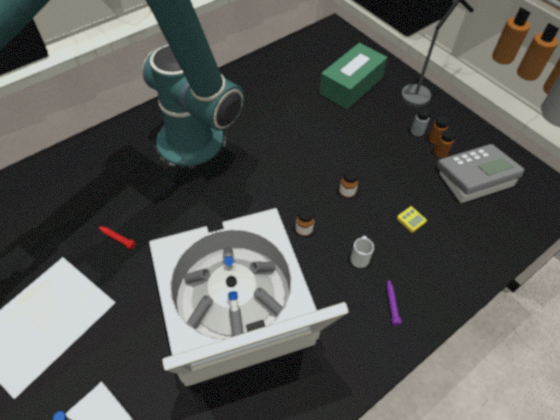

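View pics/top0.png

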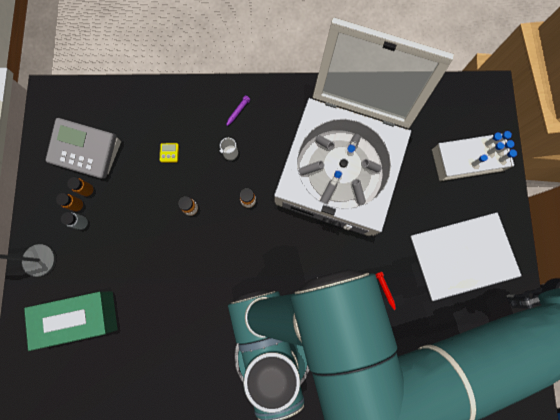

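Candidates in the top view: far rotor cap (351,148), near rotor cap (337,174, the counterweight), rack caps (485–515,135–158), purple tube (237,110) and red tube (387,292). The far rotor cap on the lid side is the one I want. In the scene view it is at (233,296). The beaker is at (229,149), the bottles at (188,206) and (248,198), and the timer at (169,152).

```bash
cat > h.py <<'E'
from workcell import *
import cv2,numpy as np
from scipy.spatial.transform import Rotation as R
def rays(n,uv,cal=None):
    c=cal or calibration(n);K=c["intrinsics"];T=np.array(c["world_to_cam"]);uv=np.atleast_2d(uv).astype(float)
    a=(uv-[K[0][2],K[1][2]])/[K[0][0],K[1][1]]
    if n=="wrist":
        r=np.linalg.norm(a,axis=1,keepdims=True)+1e-9;v=np.c_[a/r*np.sin(r),np.cos(r)]
    else: v=np.c_[a,np.ones(len(a))]
    v=v*[1,-1,-1];Rm=T[:3,:3];return -Rm.T@T[:3,3],v@Rm
def onz(n,uv,z,cal=None):
    o,d=rays(n,uv,cal);return o+d*((z-o[2])/d[:,2:])
def cloud(n,D,cal=None):
    h,w=D.shape;u,v=np.meshgrid(range(w),range(h));uv=np.c_[u.ravel(),v.ravel()]
    c=cal or calibration(n);o,d=rays(n,uv,c)
    depth=-(d@np.array(c["world_to_cam"])[:3,:3].T)[:,2]
    P=o+d*(D.ravel()/depth)[:,None];P[D.ravel()<=0]=np.nan;return P.reshape(h,w,3)
def blue(p):
    h=cv2.cvtColor(p,cv2.COLOR_BGR2HSV);m=cv2.inRange(h,(105,120,60),(130,255,255))
    return m,cv2.connectedComponentsWithStats(m)
E
python3 - <<'E'
from h import *
for n in["scene","top"]:
    p=cv2.imread(f"pics/{n}0.png");P=cloud(n,np.load(f"pics/{n}0.npy"))
    m,(k,l,st,ce)=blue(p)
    for i in range(1,k):
        if st[i,4]>8: print(n,"blue",ce[i].round(1),st[i,4],onz(n,ce[i],.175)[0].round(4),np.nanmedian(P[l==i],0).round(4))
    for nm,uv,z0,z1 in[("bR",(248,198),.075,.1),("bL",(188,206),.075,.1),("beaker",(229,149),.062,.085),("timer",(169,152),.01,.03),("knob",(343,163),.155,.175)]:
        c=onz("top",uv,(z0+z1)/2)[0]
        M=(np.hypot(P[...,0]-c[0],P[...,1]-c[1])<.045)&(P[...,2]>z0)&(P[...,2]<z1)
        q=P[M]
        if len(q)>4: print(n,nm,len(q),q.mean(0).round(4),((q.min(0)+q.max(0))/2).round(4),np.ptp(q,0).round(3), np.round(cv2.minEnclosingCircle(q[:,:2].astype(np.float32))[0],4))
p=cv2.imread("pics/top0.png")[110:220,160:420];cv2.imwrite("pics/crop.png",cv2.resize(p,None,fx=3,fy=3,interpolation=2))
E
```

```text
scene blue [228.2 260.5] 63 [ 0.5257 -0.1933  0.175 ] [ 0.5282 -0.1946  0.18  ]
scene blue [232.5 295.4] 57 [ 0.6035 -0.2351  0.175 ] [ 0.6065 -0.2359  0.1805]
scene blue [ 58.9 415.6] 101 [ 0.606  -0.6368  0.175 ] [ 0.5841 -0.6485  0.1223]
scene bR 195 [0.4898 0.0736 0.0863] [0.4888 0.0755 0.0837] [0.043 0.043 0.017] [0.4884 0.0755]
scene bL 171 [0.4662 0.261  0.0868] [0.4644 0.2656 0.0846] [0.043 0.048 0.019] [0.4647 0.2656]
scene beaker 112 [0.6538 0.1374 0.0689] [0.6548 0.1378 0.0694] [0.05  0.055 0.015] [0.6523 0.1379]
scene timer 381 [0.6544 0.3374 0.018 ] [0.6533 0.3394 0.0175] [0.062 0.062 0.015] [0.6528 0.3393]
scene knob 125 [ 0.5633 -0.2145  0.1641] [ 0.5572 -0.2147  0.1651] [0.08  0.044 0.02 ] [ 0.5568 -0.2145]
top blue [502.2 135.2] 124 [ 0.6375 -0.6821  0.175 ] [ 0.6582 -0.7201  0.123 ]
top blue [505.2 144.6] 116 [ 0.6085 -0.6874  0.175 ] [ 0.6274 -0.7255  0.1225]
top blue [350.8 148. ] 42 [ 0.6027 -0.2354  0.175 ] [ 0.6011 -0.2343  0.1803]
top blue [512.1 153. ] 62 [ 0.5826 -0.7046  0.175 ] [ 0.6003 -0.738   0.1229]
top blue [483.2 157.7] 40 [ 0.5692 -0.6185  0.175 ] [ 0.5855 -0.6462  0.1241]
top blue [337.7 174. ] 40 [ 0.5246 -0.1939  0.175 ] [ 0.5224 -0.1933  0.1805]
top blue [558.6 416.1] 10 [-0.1256 -0.7358  0.175 ] [-0.3746 -1.2622 -0.6198]
top bR 155 [0.4871 0.0751 0.087 ] [0.4876 0.0747 0.0846] [0.041 0.04  0.018] [0.4879 0.0756]
top bL 165 [0.4634 0.2627 0.0869] [0.464  0.2639 0.0842] [0.041 0.042 0.017] [0.464  0.2636]
top beaker 61 [0.6517 0.138  0.0701] [0.6536 0.136  0.0696] [0.051 0.05  0.015] [0.6534 0.1386]
top timer 319 [0.6514 0.3391 0.0177] [0.6516 0.3398 0.0182] [0.064 0.059 0.015] [0.6524 0.3395]
top knob 70 [ 0.5635 -0.2136  0.1648] [ 0.5614 -0.2111  0.1654] [0.073 0.055 0.018] [ 0.5592 -0.2124]
```

View pics/crop.png

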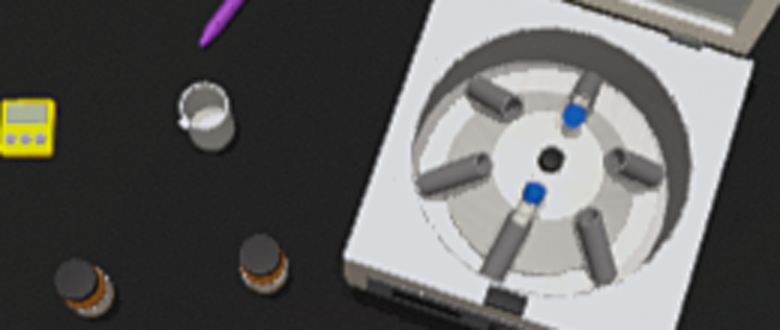

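The crop confirms the far blue cap at crop (574,116), on the lid side of the knob. The beaker's spout points left, away from where the fingers will close. The arm only translates and rolls, so I'll turn the tube upright by pivoting it in the grip against a fixed wall. Next is a planning helper, then the beaker.

```bash
cat >> h.py <<'E'
def plan(x,y,z,yang=None):
    "shift in tool axes (mm) and roll to put TCP at x,y,z with tool y along world angle yang (deg, mod 180)"
    s=read_state();M=R.from_rotvec(s["tcp_rot"]).as_matrix();d=M.T@(np.array([x,y,z])-s["tool_pos"])
    cur=np.degrees(np.arctan2(M[1,1],M[0,1]));r=0
    if yang is not None: r=(-(yang-cur)+90)%180-90
    print("t",round(float(s["time"]),2),"tcp",s["tool_pos"].round(4),"yang",round(cur,1),"q6",round(float(s["q"][5]),2),"shift",d.round(4),"roll",round(r,1),"grip",s["grip_force"],"w",s["width"],"F",s["wrist_force"].round(1),"Rdown",M[2,2].round(4))
    return M
E
python3 - <<'E'
from h import *
print(plan(.653,.1385,.231,7.2).round(3))
E
```

```text
t 0.15 tcp [ 0.1863 -0.6482  0.2302] yang -74.0 q6 -0.04 shift [ 6.659e-01 -6.272e-01  4.000e-04] roll -81.2 grip 0.0 w 0.9968974282809885 F [-0.1 -0.5 -1.1] Rdown -1.0
[[ 0.961  0.276 -0.   ]
 [ 0.276 -0.961  0.002]
 [ 0.    -0.002 -1.   ]]
```

{"api": "step_arm", "payload": {
  "commands": [
    {"fingers":-1,"dx":0.04,"dy":-0.04,"dz":-0.06,"roll":-10},
    {"dx":0.666,"dy":-0.627,"dz":-0.06,"roll":-81.2,"fingers":-1},
    {"dx":0.666,"dy":-0.627,"dz":-0.06,"roll":-81.2,"fingers":-1},
    {"dx":0.666,"dy":-0.627,"dz":-0.06,"roll":-81.2,"fingers":-1},
    {"dx":0.666,"dy":-0.627,"dz":-0.06,"roll":-81.2,"fingers":-1},
    {"dx":0.666,"dy":-0.627,"dz":-0.06,"roll":-81.2,"fingers":-1},
    {"dx":0.666,"dy":-0.627,"dz":-0.06,"roll":-81.2,"fingers":-1},
    {"dx":0.666,"dy":-0.627,"dz":-0.06,"roll":-81.2,"fingers":-1}
  ],
  "squeeze": 25
}}

```text
time: 1.15
tool_pos: [0.4316, -0.2335, 0.284]
tcp_rot: [2.072, 2.361, 0.0]
wrist_force: [0.9, 0.1, 0.7]
width: 1.002
grip_force: 0.0
```

Run:
```python
from h import *
plan(.653,.1385,.15,7.2)
```

```text
t 1.15 tcp [ 0.4316 -0.2335  0.284 ] yang 7.5 q6 -0.68 shift [0.3401 0.2679 0.134 ] roll 0.3 grip 0.0 w 1.00200781333598 F [0.9 0.1 0.7] Rdown -1.0
```

{"api": "step_arm", "payload": {
  "commands": [
    {"fingers":-1,"dx":0.34,"dy":0.268,"dz":0},
    {"fingers":-1,"dx":0.34,"dy":0.268,"dz":0},
    {"fingers":-1,"dx":0.34,"dy":0.268,"dz":0},
    {"fingers":-1,"dx":0.34,"dy":0.268,"dz":0},
    {"fingers":-1,"dx":0.34,"dy":0.268,"dz":0},
    {"fingers":-1,"dx":0.34,"dy":0.268,"dz":0.05},
    {"fingers":-1,"dx":0.34,"dy":0.268,"dz":0.1},
    {"fingers":-1,"dx":0.34,"dy":0.268,"dz":0.134}
  ]
}}

```text
invalid input
```

Run:
```python
from h import *
plan(.653,.1385,.036,7.2)
c=calibration("wrist");p,d=read_camera("wrist");cv2.imwrite("pics/w1.png",p);P=cloud("wrist",d,c)
M=(np.hypot(P[...,0]-.653,P[...,1]-.1385)<.045)&(P[...,2]>.062)&(P[...,2]<.085)
q=P[M];print(len(q),((q.min(0)+q.max(0))/2).round(4),np.ptp(q,0).round(3), cv2.minEnclosingCircle(q[:,:2].astype(np.float32)))
```

```text
t 1.15 tcp [ 0.4316 -0.2335  0.284 ] yang 7.5 q6 -0.68 shift [0.3401 0.2678 0.248 ] roll 0.3 grip 0.0 w 1.00200781333598 F [0.9 0.1 0.7] Rdown -1.0Traceback (most recent call last):
  File "<stdin>", line 5, in <module>
    return umr_minimum(a, axis, None, out, keepdims, initial, where)
ValueError: zero-size array to reduction operation minimum which has no identity
```

{"api": "step_arm", "payload": {
  "commands": [
    {"fingers":-1,"dx":0.34,"dy":0.268,"dz":0,"roll":0},
    {"fingers":-1,"dx":0.34,"dy":0.268,"dz":0,"roll":0},
    {"fingers":-1,"dx":0.34,"dy":0.268,"dz":0,"roll":0},
    {"fingers":-1,"dx":0.34,"dy":0.268,"dz":0,"roll":0},
    {"fingers":-1,"dx":0.34,"dy":0.268,"dz":0,"roll":0},
    {"fingers":-1,"dx":0.34,"dy":0.268,"dz":0.05,"roll":0},
    {"fingers":-1,"dx":0.34,"dy":0.268,"dz":0.1,"roll":0},
    {"fingers":-1,"dx":0.34,"dy":0.268,"dz":0.134,"roll":0}
  ]
}}

```text
time: 2.2
tool_pos: [0.6556, 0.1368, 0.1531]
tcp_rot: [2.074, 2.357, 0.005]
wrist_force: [0.1, 0.5, -0.5]
width: 0.999
grip_force: 0.0
```

Run:
```python
from h import *
plan(.653,.1385,.036,7.2)
c=calibration("wrist");p,d=read_camera("wrist");cv2.imwrite("pics/w1.png",p);P=cloud("wrist",d,c)
M=(np.hypot(P[...,0]-.653,P[...,1]-.1385)<.045)&(P[...,2]>.062)&(P[...,2]<.085)
q=P[M];print(len(q))
if len(q):print(((q.min(0)+q.max(0))/2).round(4),np.ptp(q,0).round(3), cv2.minEnclosingCircle(q[:,:2].astype(np.float32)))
```

```text
t 2.2 tcp [0.6556 0.1368 0.1531] yang 7.3 q6 0.04 shift [ 0.002  -0.0028  0.1171] roll 0.1 grip 0.0 w 0.9985696011065088 F [ 0.1  0.5 -0.5] Rdown -1.0
1176
[0.6544 0.1384 0.0683] [0.05  0.05  0.013] ((0.6521207094192505, 0.13992443680763245), 0.028242060914635658)
```

{"api": "step_arm", "payload": {
  "commands": [
    {"fingers":-1,"dx":0.002,"dy":-0.002,"dz":0.03,"roll":0},
    {"fingers":-1,"dx":0.002,"dy":-0.002,"dz":0.07,"roll":0},
    {"fingers":-1,"dx":0.002,"dy":-0.002,"dz":0.1,"roll":0},
    {"fingers":-1,"dx":0.002,"dy":-0.002,"dz":0.116,"roll":0},
    {"fingers":1,"dx":0.002,"dy":-0.002,"dz":0.116,"roll":0},
    {"fingers":1,"dx":0.002,"dy":-0.002,"dz":0.116,"roll":0},
    {"fingers":1,"dx":0.002,"dy":-0.002,"dz":0.116,"roll":0},
    {"fingers":1,"dx":0.002,"dy":-0.002,"dz":0.116,"roll":0}
  ],
  "squeeze": 25
}}

```text
time: 3.25
tool_pos: [0.6527, 0.1365, 0.0392]
tcp_rot: [2.076, 2.356, 0.004]
wrist_force: [0.2, -0.6, 3.2]
width: 0.601
grip_force: 26.4
```

Run:
```python
from h import *
plan(.653,.1385,.036,7.2)
```

```text
t 3.25 tcp [0.6527 0.1365 0.0392] yang 7.2 q6 0.04 shift [0.0019 0.0006 0.0032] roll 0.0 grip 26.387166157364845 w 0.6005132534861657 F [ 0.2 -0.6  3.2] Rdown -1.0
```

Run:
```python
from h import *
plan(.476,.1685,.039,7.2)
```

```text
t 3.25 tcp [0.6527 0.1365 0.0392] yang 7.2 q6 0.04 shift [ 0.054  -0.1712 -0.0004] roll 0.0 grip 26.387166157364845 w 0.6005132534861657 F [ 0.2 -0.6  3.2] Rdown -1.0
```

{"api": "step_arm", "payload": {
  "commands": [
    {"fingers":1,"dx":0,"dy":0,"dz":-0.03,"roll":0},
    {"fingers":1,"dx":0.01,"dy":-0.035,"dz":-0.03,"roll":0},
    {"fingers":1,"dx":0.025,"dy":-0.08,"dz":-0.03,"roll":0},
    {"fingers":1,"dx":0.04,"dy":-0.125,"dz":-0.03,"roll":0},
    {"fingers":1,"dx":0.051,"dy":-0.16,"dz":-0.03,"roll":0},
    {"fingers":1,"dx":0.054,"dy":-0.171,"dz":-0.03,"roll":0},
    {"fingers":1,"dx":0.054,"dy":-0.171,"dz":-0.03,"roll":0}
  ]
}}

```text
time: 4.12
tool_pos: [0.4751, 0.1685, 0.0678]
tcp_rot: [2.075, 2.357, 0.002]
wrist_force: [-0.6, -0.4, -0.7]
width: 0.597
grip_force: 26.3
```

Run:
```python
from h import *
plan(.476,.1685,.039,7.2)
p,d=read_camera("top");P=cloud("top",d);cv2.imwrite("pics/top1.png",p)
c=calibration("wrist");p,d=read_camera("wrist");cv2.imwrite("pics/w2.png",p);W=cloud("wrist",d,c)
for n,P in(("top",P),("wrist",W)):
  for nm,x,y,z0,z1 in(("bR",.488,.0755,.075,.1),("bL",.464,.264,.075,.1)):
    q=P[(np.hypot(P[...,0]-x,P[...,1]-y)<.035)&(P[...,2]>z0)&(P[...,2]<z1)]
    if len(q):print(n,nm,len(q),((q.min(0)+q.max(0))/2).round(4))
```

```text
t 4.12 tcp [0.4751 0.1685 0.0678] yang 7.3 q6 0.16 shift [-0.0002  0.0008  0.0288] roll 0.1 grip 26.343959514051676 w 0.5971138869194488 F [-0.6 -0.4 -0.7] Rdown -1.0
top bR 158 [0.4874 0.0748 0.0842]
top bL 80 [0.4715 0.2615 0.0858]
wrist bL 9605 [0.4641 0.2655 0.0887]
```

View pics/w2.png

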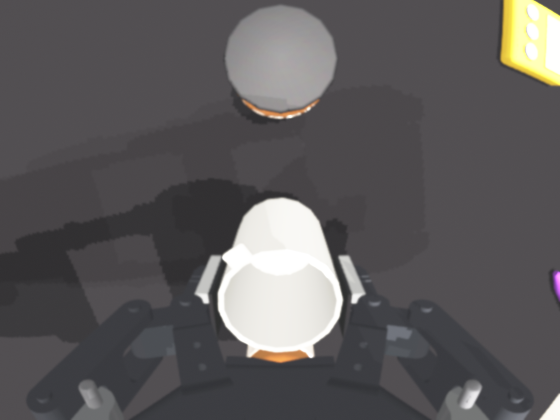

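The wrist view shows the beaker held upright at (280,300) in line with the left bottle at (280,60), so I'll set it down.

{"api": "step_arm", "payload": {
  "commands": [
    {"fingers":1,"dx":0,"dy":0.001,"dz":0.015,"roll":0},
    {"fingers":1,"dx":0,"dy":0.001,"dz":0.026,"roll":0},
    {"fingers":1,"dx":0,"dy":0.001,"dz":0.029,"roll":0},
    {"fingers":1,"dx":0,"dy":0.001,"dz":0.03,"roll":0},
    {"fingers":-1,"dx":0,"dy":0.001,"dz":0.03,"roll":0},
    {"fingers":-1,"dx":0,"dy":0.001,"dz":0.03,"roll":0},
    {"fingers":-1,"dx":0,"dy":0.001,"dz":0.03,"roll":0},
    {"fingers":-1,"dx":0,"dy":0.001,"dz":0.03,"roll":0}
  ]
}}

```text
time: 5.22
tool_pos: [0.4755, 0.1684, 0.0368]
tcp_rot: [-2.077, -2.357, 0.001]
wrist_force: [0.1, 0.2, 0.2]
width: 0.997
grip_force: 0.0
```

{"api": "step_arm", "payload": {
  "commands": [
    {"fingers":-1,"dx":0,"dy":0,"dz":-0.02,"roll":0},
    {"fingers":-1,"dx":0,"dy":0,"dz":-0.06,"roll":0},
    {"fingers":-1,"dx":0,"dy":0,"dz":-0.12,"roll":0},
    {"fingers":-1,"dx":0,"dy":0,"dz":-0.18,"roll":0},
    {"fingers":-1,"dx":0,"dy":0,"dz":-0.24,"roll":0}
  ]
}}

```text
time: 5.85
tool_pos: [0.4755, 0.1684, 0.279]
tcp_rot: [2.077, 2.357, 0.0]
wrist_force: [1.2, -0.2, -0.6]
width: 1.001
grip_force: 0.0
```

Run:
```python
from h import *
plan(.6037,-.2357,.27,62)
p,d=read_camera("scene");P=cloud("scene",d);cv2.imwrite("pics/s2.png",p)
c=calibration("wrist");p,d=read_camera("wrist");W=cloud("wrist",d,c)
for n,P in(("scene",P),("wrist",W)):
  for nm,x,y,z0,z1 in(("bR",.488,.0755,.075,.1),("bL",.464,.264,.075,.1),("bk",.476,.17,.062,.08)):
    q=P[(np.hypot(P[...,0]-x,P[...,1]-y)<.035)&(P[...,2]>z0)&(P[...,2]<z1)]
    if len(q):print(n,nm,len(q),((q.min(0)+q.max(0))/2).round(4))
```

```text
t 5.85 tcp [0.4755 0.1684 0.279 ] yang 7.2 q6 0.16 shift [-0.4171  0.0763  0.009 ] roll -54.8 grip 0.0 w 1.000958955865972 F [ 1.2 -0.2 -0.6] Rdown -1.0
scene bR 200 [0.4891 0.0758 0.0839]
scene bL 171 [0.4641 0.2634 0.085 ]
scene bk 112 [0.476  0.1675 0.0693]
wrist bR 1088 [0.4876 0.0779 0.0831]
wrist bL 1294 [0.4636 0.2656 0.0884]
wrist bk 442 [0.4755 0.1701 0.0685]
```

{"api": "step_arm", "payload": {
  "commands": [
    {"fingers":-1,"dx":-0.417,"dy":0.076,"dz":0,"roll":-54.8},
    {"fingers":-1,"dx":-0.417,"dy":0.076,"dz":0,"roll":-54.8},
    {"fingers":-1,"dx":-0.417,"dy":0.076,"dz":0,"roll":-54.8},
    {"fingers":-1,"dx":-0.417,"dy":0.076,"dz":0,"roll":-54.8},
    {"fingers":-1,"dx":-0.417,"dy":0.076,"dz":0,"roll":-54.8},
    {"fingers":-1,"dx":-0.417,"dy":0.076,"dz":0,"roll":-54.8},
    {"fingers":-1,"dx":-0.417,"dy":0.076,"dz":0,"roll":-54.8},
    {"fingers":-1,"dx":-0.417,"dy":0.076,"dz":0,"roll":-54.8}
  ]
}}

```text
time: 6.95
tool_pos: [0.6038, -0.2393, 0.2757]
tcp_rot: [-0.765, -3.046, 0.001]
wrist_force: [0.1, 0.3, 0.1]
width: 0.999
grip_force: 0.0
```

Run:
```python
from h import *
plan(.6037,-.2357,.27,62)
c=calibration("wrist");p,d=read_camera("wrist");cv2.imwrite("pics/w3.png",p);W=cloud("wrist",d,c);np.save("pics/w3.npy",W)
m,(k,l,st,ce)=blue(p)
for i in range(1,k):
  if st[i,4]>30:
    q=W[l==i];print(ce[i].round(1),st[i,4],onz("wrist",ce[i],.175,c).round(4),np.nanmedian(q,0).round(4),np.nanmin(q,0).round(4),np.nanmax(q,0).round(4))
```

```text
t 6.95 tcp [ 0.6038 -0.2393  0.2757] yang 61.8 q6 -1.49 shift [0.0018 0.0032 0.0057] roll -0.2 grip 0.0 w 0.999273042120125 F [0.1 0.3 0.1] Rdown -1.0
[284.3  91. ] 739 [[ 0.5256 -0.1928  0.175 ]] [ 0.5259 -0.1931  0.1809] [ 0.5133 -0.2044  0.1385] [ 0.5372 -0.1814  0.1871]
[283.5 205.5] 642 [[ 0.6031 -0.2348  0.175 ]] [ 0.6014 -0.234   0.1807] [ 0.5914 -0.2458  0.1725] [ 0.6141 -0.2234  0.1874]
[ 29.9 312.9] 142 [[ 0.5784 -0.5656  0.175 ]] [ 0.5876 -0.6421  0.1243] [ 0.5784 -0.6592  0.1138] [ 0.5968 -0.6352  0.1263]
[ 12.  332.9] 112 [[ 0.589 -0.638  0.175]] [ 0.6001 -0.7305  0.1242] [ 0.5913 -0.7469  0.1131] [ 0.6104 -0.7249  0.126 ]
[ 27.3 343.7] 219 [[ 0.6119 -0.6218  0.175 ]] [ 0.6278 -0.7075  0.1244] [ 0.6167 -1.4746 -0.3209] [ 0.7885 -0.6903  0.1262]
[ 38.6 356.4] 191 [[ 0.6347 -0.6202  0.175 ]] [ 0.6537 -0.705   0.1246] [ 0.5596 -1.293  -0.183 ] [ 0.7728 -0.2935  0.3674]
```

View pics/w3.png

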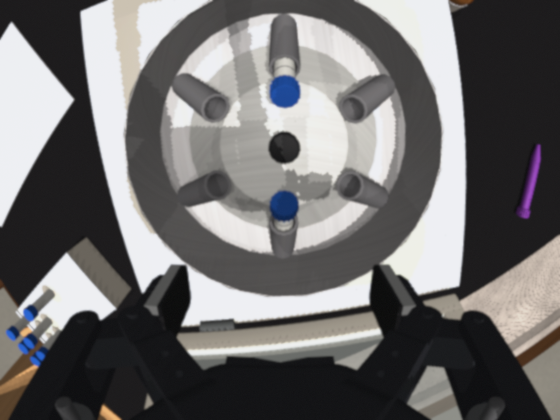

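The far cap is at (283,205) directly below the knob at (284,148), with its slanted body pointing towards the lid. That is the correct tube. I'll descend half-open and grip it.

{"api": "step_arm", "payload": {
  "commands": [
    {"fingers":0,"dx":0.002,"dy":0.0034,"dz":0.02,"roll":0},
    {"fingers":0,"dx":0.002,"dy":0.0034,"dz":0.05,"roll":0},
    {"fingers":0,"dx":0.002,"dy":0.0034,"dz":0.08,"roll":0},
    {"fingers":0,"dx":0.002,"dy":0.0034,"dz":0.1,"roll":0},
    {"fingers":0,"dx":0.002,"dy":0.0034,"dz":0.115,"roll":0},
    {"fingers":0,"dx":0.002,"dy":0.0034,"dz":0.118,"roll":0},
    {"fingers":0,"dx":0.002,"dy":0.0034,"dz":0.118,"roll":0}
  ],
  "squeeze": 35
}}

```text
time: 7.88
tool_pos: [0.604, -0.2317, 0.1599]
tcp_rot: [0.759, 3.047, -0.0]
wrist_force: [0.2, -0.7, 0.1]
width: 0.5
grip_force: 0.0
```

Run:
```python
from h import *
plan(.604,-.2355,.157,61.8)
```

```text
t 7.88 tcp [ 0.604  -0.2317  0.1599] yang 62.0 q6 -1.49 shift [-0.0018 -0.0034  0.0029] roll 0.2 grip 0.0 w 0.4996239499636746 F [ 0.2 -0.7  0.1] Rdown -1.0
```

{"api": "step_arm", "payload": {
  "commands": [
    {"fingers":0,"dx":-0.002,"dy":-0.0034,"dz":0.003,"roll":0},
    {"fingers":0,"dx":-0.002,"dy":-0.0034,"dz":0.003,"roll":0},
    {"fingers":1,"dx":-0.002,"dy":-0.0034,"dz":0.003,"roll":0},
    {"fingers":1,"dx":-0.002,"dy":-0.0034,"dz":0.003,"roll":0},
    {"fingers":1,"dx":-0.002,"dy":-0.0034,"dz":0.003,"roll":0},
    {"fingers":1,"dx":-0.002,"dy":-0.0034,"dz":0.003,"roll":0}
  ],
  "squeeze": 35
}}

```text
time: 8.62
tool_pos: [0.6038, -0.2358, 0.1567]
tcp_rot: [0.759, 3.048, -0.0]
wrist_force: [-0.8, 0.3, 1.3]
width: 0.239
grip_force: 34.2
```

Run:
```python
from h import *
plan(.604,-.2355,.157,61.8)
```

```text
t 8.62 tcp [ 0.6038 -0.2358  0.1567] yang 62.0 q6 -1.49 shift [-0.      0.0004 -0.0003] roll 0.2 grip 34.15631890296936 w 0.23916872757072555 F [-0.8  0.3  1.3] Rdown -1.0
```

{"api": "step_arm", "payload": {
  "commands": [
    {"fingers":1,"dx":0.0064,"dy":0,"dz":-0.0077,"roll":0},
    {"fingers":1,"dx":0.0129,"dy":0,"dz":-0.0153,"roll":0},
    {"fingers":1,"dx":0.0193,"dy":0,"dz":-0.023,"roll":0},
    {"fingers":1,"dx":0.0257,"dy":0,"dz":-0.0306,"roll":0}
  ]
}}

```text
time: 9.12
tool_pos: [0.5805, -0.2232, 0.1876]
tcp_rot: [0.759, 3.048, 0.0]
wrist_force: [-0.9, 0.4, 0.4]
width: 0.241
grip_force: 34.2
```

Run:
```python
from h import *
plan(.604,-.2355,.157,61.8)
c=calibration("wrist");p,d=read_camera("wrist");cv2.imwrite("pics/w4.png",p[150:,100:460])
```

```text
t 9.12 tcp [ 0.5805 -0.2232  0.1876] yang 62.0 q6 -1.49 shift [-0.0265  0.0002  0.0306] roll 0.2 grip 34.178359508514404 w 0.2414229392212969 F [-0.9  0.4  0.4] Rdown -1.0
```

View pics/w4.png

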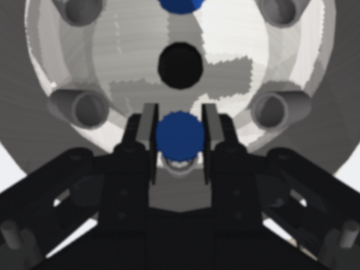

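The cap at crop (180,137) sits square between the pads, and the wrist force is low. I'll keep drawing the tube out.

{"api": "step_arm", "payload": {
  "commands": [
    {"fingers":1,"dx":0.0064,"dy":0,"dz":-0.0077,"roll":0},
    {"fingers":1,"dx":0.0129,"dy":0,"dz":-0.0153,"roll":0},
    {"fingers":1,"dx":0.0193,"dy":0,"dz":-0.023,"roll":0},
    {"fingers":1,"dx":0.0257,"dy":0,"dz":-0.0306,"roll":0},
    {"fingers":1,"dx":0.0321,"dy":0,"dz":-0.0383,"roll":0},
    {"fingers":1,"dx":0.0354,"dy":0,"dz":-0.0421,"roll":0},
    {"fingers":1,"dx":0.0354,"dy":0,"dz":-0.0421,"roll":0},
    {"fingers":1,"dx":0.0354,"dy":0,"dz":-0.06,"roll":0}
  ]
}}

```text
time: 10.18
tool_pos: [0.5485, -0.2065, 0.2453]
tcp_rot: [-0.758, -3.044, -0.001]
wrist_force: [1.2, -0.1, 0.7]
width: 0.241
grip_force: 34.2
```

Run:
```python
from h import *
print(plan(.604,-.2355,.157,61.8).round(2))
p,d=read_camera("scene");cv2.imwrite("pics/s3.png",cv2.resize(p[180:400,120:360],None,fx=3,fy=2.7))
P=cloud("scene",d)
for z in(.2,.25,.3,.35,.4):
    q=P[(abs(P[...,2]-z)<.006)&(P[...,0]>.6)&(P[...,1]>-.5)&(P[...,1]<.0)]
    a=np.radians(-28.2);r=(q[:,0]-.5637)*np.cos(a)+(q[:,1]+.214)*np.sin(a);r=r[r>.1]
    if len(r):print("lid r at z",z,r.min().round(3),np.median(r).round(3),len(r))
```

```text
t 10.18 tcp [ 0.5485 -0.2065  0.2453] yang 62.0 q6 -1.49 shift [-0.063   0.0004  0.0881] roll 0.2 grip 34.19876039028168 w 0.24081787348598319 F [ 1.2 -0.1  0.7] Rdown -1.0
[[-0.88  0.47 -0.  ]
 [ 0.47  0.88  0.  ]
 [ 0.   -0.   -1.  ]]
lid r at z 0.2 0.157 0.175 58
lid r at z 0.25 0.172 0.19 71
lid r at z 0.3 0.184 0.204 84
lid r at z 0.35 0.201 0.204 16
lid r at z 0.4 0.214 0.218 13
```

View pics/s3.png

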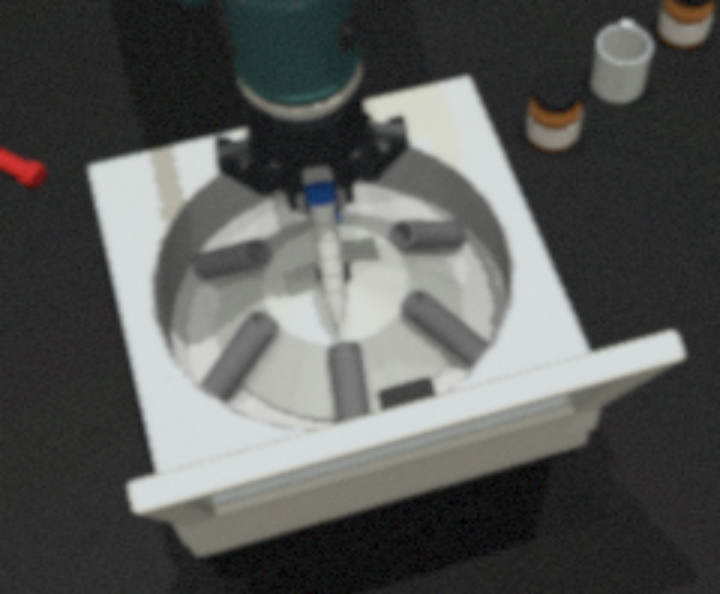

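The tube is out and held at about its 40° lean, with its tip above the sleeve, and the beaker stands between the bottles. I'll carry it to the housing's free left side and roll 90° so the point faces the outer wall. Then I'll pivot it upright against that wall.

{"api": "step_arm", "payload": {
  "commands": [
    {"fingers":1,"dx":0,"dy":0,"dz":-0.04,"roll":0},
    {"fingers":1,"dx":-0.004,"dy":0.05,"dz":-0.04,"roll":10},
    {"fingers":1,"dx":-0.008,"dy":0.1,"dz":-0.04,"roll":20},
    {"fingers":1,"dx":-0.012,"dy":0.15,"dz":-0.04,"roll":30},
    {"fingers":1,"dx":-0.015,"dy":0.2,"dz":-0.04,"roll":40},
    {"fingers":1,"dx":-0.017,"dy":0.253,"dz":-0.04,"roll":50},
    {"fingers":1,"dx":-0.017,"dy":0.253,"dz":-0.04,"roll":60},
    {"fingers":1,"dx":-0.017,"dy":0.253,"dz":-0.04,"roll":70}
  ]
}}

```text
time: 11.22
tool_pos: [0.6843, 0.0096, 0.2873]
tcp_rot: [2.374, 2.057, 0.001]
wrist_force: [0.7, -0.2, 0.3]
width: 0.241
grip_force: 34.3
```

{"api": "step_arm", "payload": {
  "commands": [
    {"fingers":1,"dx":0,"dy":0,"dz":0,"roll":10},
    {"fingers":1,"dx":0,"dy":0,"dz":0,"roll":20},
    {"fingers":1,"dx":0,"dy":0,"dz":0,"roll":20}
  ]
}}

```text
time: 11.6
tool_pos: [0.6839, 0.0085, 0.2875]
tcp_rot: [2.69, 1.621, 0.001]
wrist_force: [-1.0, -0.7, -0.8]
width: 0.243
grip_force: 34.3
```

Run:
```python
from h import *
print(plan(.683,.009,.188,-28.2).round(2))
p,d=read_camera("scene");cv2.imwrite("pics/s4.png",p);P=cloud("scene",d)
t=(P[...,0]-.5637)*.472+(P[...,1]+.2138)*.882;r=(P[...,0]-.5637)*.882-(P[...,1]+.2138)*.472
q=t[(abs(P[...,2]-.16)<.004)&(abs(r)<.1)&(t>.1)&(t<.2)];print("rim t max",np.percentile(q,[50,95,99,100]).round(4))
m,(k,l,st,ce)=blue(p)
for i in range(1,k):
  if st[i,4]>30: print(ce[i].round(1),st[i,4],np.nanmedian(P[l==i],0).round(4))
```

```text
t 11.6 tcp [0.6839 0.0085 0.2875] yang -27.9 q6 0.46 shift [ 0.     -0.0011  0.0995] roll 0.3 grip 34.280651807785034 w 0.24277295533237328 F [-1.  -0.7 -0.8] Rdown -1.0
[[ 0.47  0.88  0.  ]
 [ 0.88 -0.47 -0.  ]
 [ 0.    0.   -1.  ]]
rim t max [0.1415 0.1657 0.1715 0.1748]
[228.1 260.5] 62 [ 0.5281 -0.1948  0.1797]
[ 59.  415.5] 100 [ 0.5843 -0.6483  0.1222]
```

View pics/s4.png

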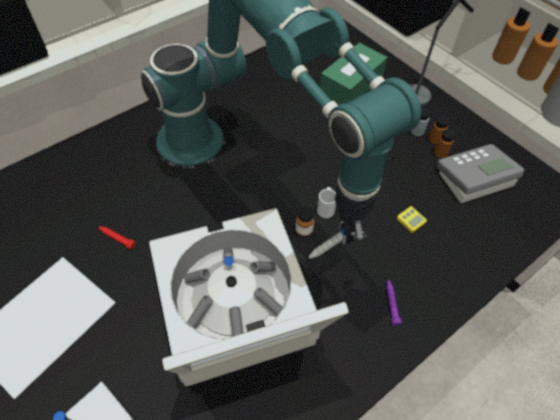

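The tube at (330,240) points towards the housing wall with its cap at (347,228). I'll lower it and push it slowly towards the wall.

{"api": "step_arm", "payload": {
  "commands": [
    {"fingers":1,"dx":0,"dy":0,"dz":0.05,"roll":0},
    {"fingers":1,"dx":0,"dy":0,"dz":0.09,"roll":0},
    {"fingers":1,"dx":0,"dy":0,"dz":0.1,"roll":0},
    {"fingers":1,"dx":-0.01,"dy":0,"dz":0.1,"roll":0},
    {"fingers":1,"dx":-0.02,"dy":0,"dz":0.1,"roll":0},
    {"fingers":1,"dx":-0.03,"dy":0,"dz":0.1,"roll":0},
    {"fingers":1,"dx":-0.04,"dy":0,"dz":0.1,"roll":0},
    {"fingers":1,"dx":-0.05,"dy":0,"dz":0.1,"roll":0}
  ],
  "squeeze": 22
}}

```text
time: 12.65
tool_pos: [0.66, -0.0363, 0.1878]
tcp_rot: [2.692, 1.618, 0.002]
wrist_force: [2.0, 2.5, 1.4]
width: 0.24
grip_force: 35.0
```

Run:
```python
from h import *
plan(.683,.009,.188,-28.2)
p,d=read_camera("scene");cv2.imwrite("pics/s5.png",cv2.resize(p[170:310,230:430],None,fx=4,fy=4))
```

```text
t 12.65 tcp [ 0.66   -0.0363  0.1878] yang -28.0 q6 0.4 shift [ 0.0508 -0.001  -0.0001] roll 0.2 grip 34.95424568653107 w 0.2398924508150155 F [2.  2.5 1.4] Rdown -1.0
```

View pics/s5.png

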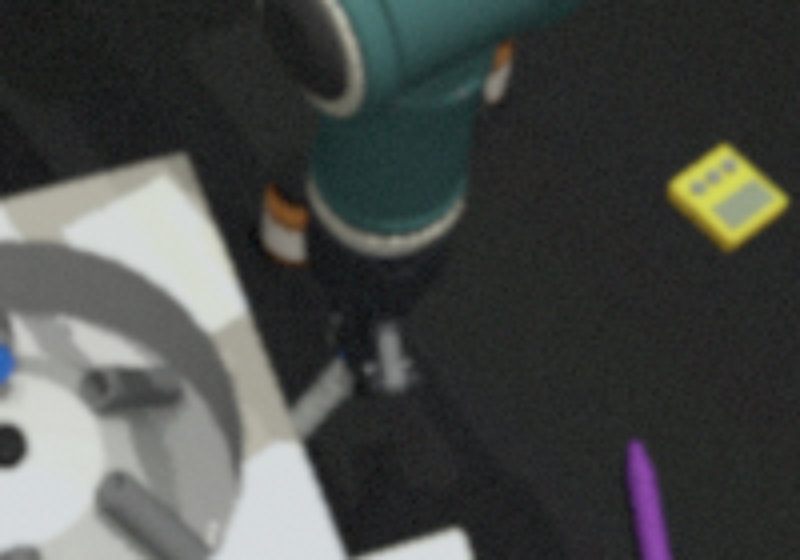

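It is pivoting, with about 3 N on the wall, so I'll continue to flush.

{"api": "step_arm", "payload": {
  "commands": [
    {"fingers":1,"dx":-0.008,"dy":0,"dz":0,"roll":0},
    {"fingers":1,"dx":-0.016,"dy":0,"dz":0,"roll":0},
    {"fingers":1,"dx":-0.024,"dy":0,"dz":0,"roll":0},
    {"fingers":1,"dx":-0.029,"dy":0,"dz":0,"roll":0},
    {"fingers":1,"dx":-0.031,"dy":0,"dz":0,"roll":0},
    {"fingers":1,"dx":-0.031,"dy":0,"dz":0,"roll":0}
  ]
}}

```text
time: 13.45
tool_pos: [0.6454, -0.0631, 0.1868]
tcp_rot: [2.693, 1.619, -0.0]
wrist_force: [1.0, 2.7, 0.7]
width: 0.236
grip_force: 35.7
```

Run:
```python
from h import *
plan(.683,.009,.188,-28.2)
```

```text
t 13.45 tcp [ 0.6454 -0.0631  0.1868] yang -28.0 q6 0.35 shift [ 0.0814 -0.0006 -0.0012] roll 0.2 grip 35.67567229270935 w 0.23634139833419432 F [1.  2.7 0.7] Rdown -1.0
```

{"api": "step_arm", "payload": {
  "commands": [
    {"fingers":1,"dx":0.02,"dy":0,"dz":0,"roll":0},
    {"fingers":1,"dx":0.06,"dy":0,"dz":-0.02,"roll":0},
    {"fingers":1,"dx":0.1,"dy":0,"dz":-0.06,"roll":0},
    {"fingers":1,"dx":0.12,"dy":0,"dz":-0.09,"roll":0},
    {"fingers":1,"dx":0.12,"dy":0,"dz":-0.09,"roll":0},
    {"fingers":1,"dx":0.12,"dy":0,"dz":-0.09,"roll":0}
  ],
  "squeeze": 30
}}

```text
time: 14.2
tool_pos: [0.701, 0.043, 0.2752]
tcp_rot: [-2.691, -1.619, 0.004]
wrist_force: [-0.9, 0.4, -0.1]
width: 0.239
grip_force: 35.5
```

```bash
cat >> h.py <<'E'
def tilt(n="scene"):
    s=read_state();g=s["tool_pos"]+[0,0,.019];c=calibration(n)
    p,d=read_camera(n);P=cloud(n,d,c)
    M=(np.hypot(P[...,0]-g[0],P[...,1]-g[1])<.05)&(P[...,2]<s["tool_pos"][2]-.006)&(P[...,2]>g[2]-.125)
    q=P[M];z=q[:,2]
    for a,b in((-.04,-.025),(-.06,-.04),(-.08,-.06),(-.1,-.08),(-.125,-.1)):
        k=q[(z-g[2]>a)&(z-g[2]<b)]
        if len(k):print(n,a,len(k),(np.median(k,0)-g).round(4))
    return p,M
E
python3 - <<'E'
from h import *
plan(.4757,.1695,.24)
p,M=tilt();p2,M2=tilt("top");v,u=np.where(M);print(u.mean(),v.mean())
u,v=int(u.mean()),int(v.mean());cv2.imwrite("pics/s6.png",cv2.resize(p[v-50:v+50,u-60:u+60],None,fx=5,fy=5))
E
```

```text
t 14.2 tcp [0.701  0.043  0.2752] yang -27.9 q6 0.51 shift [ 0.0063 -0.2582  0.0356] roll 0 grip 35.508901476860046 w 0.23900765577030805 F [-0.9  0.4 -0.1] Rdown -1.0
scene -0.04 17 [-0.0025 -0.0072 -0.0358]
scene -0.06 39 [ 0.0011 -0.0085 -0.0517]
scene -0.08 40 [-0.0013 -0.0104 -0.0704]
scene -0.1 27 [-0.003  -0.0125 -0.0868]
scene -0.125 6 [-0.0062 -0.012  -0.1078]
354.8062015503876 248.80620155038758
```

View pics/s6.png

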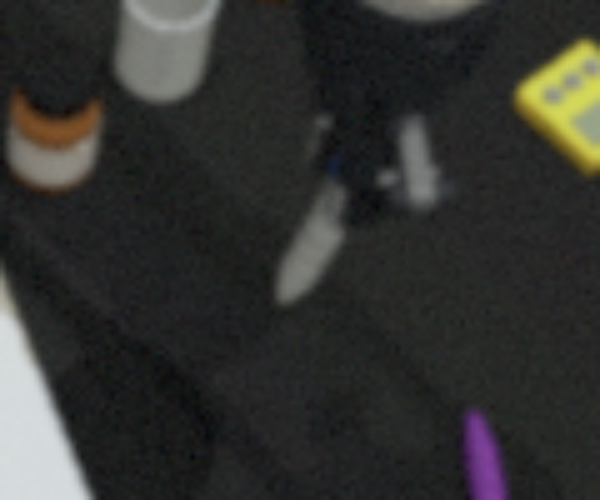

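```bash
cat >> h.py <<'E'
def tip(uv,off=0.0):
    s=read_state();M=R.from_rotvec(s["tcp_rot"]).as_matrix();g=s["tool_pos"]+[0,0,.019]
    o,d=rays("scene",uv);n=M[:,1];d=d[0];X=o+d*(n@(g-o)/(n@d))
    r=M.T@(X-g);print("tip rel in tool",r.round(4),"len",np.linalg.norm(r).round(4),"lean deg",np.degrees(np.arctan2(-r[0],r[2])).round(1));return X
E
python3 - <<'E'
from h import *
for uv in((351.6,257.6),(350.6,258.2),(352.6,257)): print(tip(uv).round(4))
E
```

```text
tip rel in tool [-0.0076 -0.      0.1107] len 0.111 lean deg 3.9
[0.6963 0.0355 0.1827]
tip rel in tool [-0.0097 -0.      0.113 ] len 0.1134 lean deg 4.9
[0.6953 0.0337 0.1804]
tip rel in tool [-0.0056  0.      0.1084] len 0.1086 lean deg 2.9
[0.6973 0.0373 0.1849]
```

Its lean is about 4–5°, with 8° allowed. A second push 5 mm deeper is cheap, so I'll do it for margin.

{"api": "step_arm", "payload": {
  "commands": [
    {"fingers":1,"dx":-0.04,"dy":0,"dz":0.02,"roll":0},
    {"fingers":1,"dx":-0.08,"dy":0,"dz":0.06,"roll":0},
    {"fingers":1,"dx":-0.09,"dy":0,"dz":0.09,"roll":0},
    {"fingers":1,"dx":-0.1,"dy":0,"dz":0.09,"roll":0},
    {"fingers":1,"dx":-0.112,"dy":0,"dz":0.09,"roll":0},
    {"fingers":1,"dx":-0.12,"dy":0,"dz":0.09,"roll":0},
    {"fingers":1,"dx":-0.125,"dy":0,"dz":0.09,"roll":0},
    {"fingers":1,"dx":-0.125,"dy":0,"dz":0.09,"roll":0}
  ]
}}

```text
time: 15.3
tool_pos: [0.6441, -0.0673, 0.1884]
tcp_rot: [2.691, 1.618, 0.004]
wrist_force: [0.8, 2.2, 1.7]
width: 0.239
grip_force: 35.9
```

{"api": "step_arm", "payload": {
  "commands": [
    {"fingers":1,"dx":0.02,"dy":0,"dz":0,"roll":0},
    {"fingers":1,"dx":0.06,"dy":0,"dz":-0.02,"roll":0},
    {"fingers":1,"dx":0.1,"dy":0,"dz":-0.06,"roll":0},
    {"fingers":1,"dx":0.125,"dy":0,"dz":-0.09,"roll":0},
    {"fingers":1,"dx":0.125,"dy":0,"dz":-0.09,"roll":0},
    {"fingers":1,"dx":0.125,"dy":0,"dz":-0.09,"roll":0}
  ]
}}

```text
time: 16.05
tool_pos: [0.7011, 0.0433, 0.2753]
tcp_rot: [-2.691, -1.62, 0.004]
wrist_force: [0.1, -0.4, -0.2]
width: 0.244
grip_force: 35.7
```

Run:
```python
from h import *
plan(.4757,.1695,.25)
p,M=tilt()
v,u=np.where(M);h=p[v,u].max(1)>70;u,v=u[h],v[h];i=np.argsort(-(v-.5*u))[:6];print(np.c_[u,v][i].tolist())
tip((u[i].mean(),v[i].max()))
```

```text
t 16.05 tcp [0.7011 0.0433 0.2753] yang -27.9 q6 0.51 shift [ 0.006  -0.2582  0.0257] roll 0 grip 35.732342004776 w 0.24369732140026157 F [ 0.1 -0.4 -0.2] Rdown -1.0
scene -0.04 9 [-0.0018 -0.0055 -0.0352]
scene -0.06 41 [ 0.0018 -0.0054 -0.0506]
scene -0.08 37 [-0.0001 -0.0069 -0.0713]
scene -0.1 25 [-0.0005 -0.0085 -0.0861]
scene -0.125 5 [-0.0022 -0.0078 -0.1042]
[[352, 257], [353, 257], [352, 256], [354, 257], [353, 256], [352, 255]]
tip rel in tool [-0.006   0.      0.1087] len 0.1089 lean deg 3.2
```

Now about 3° of lean. I'll carry the tube over the beaker, shifted to allow for the ~5 mm tip offset.

{"api": "step_arm", "payload": {
  "commands": [
    {"fingers":1,"dx":0.002,"dy":-0.04,"dz":0.02,"roll":0},
    {"fingers":1,"dx":0.004,"dy":-0.09,"dz":0.025,"roll":0},
    {"fingers":1,"dx":0.006,"dy":-0.14,"dz":0.025,"roll":0},
    {"fingers":1,"dx":0.008,"dy":-0.19,"dz":0.025,"roll":0},
    {"fingers":1,"dx":0.01,"dy":-0.23,"dz":0.025,"roll":0},
    {"fingers":1,"dx":0.0105,"dy":-0.25,"dz":0.025,"roll":0},
    {"fingers":1,"dx":0.0105,"dy":-0.258,"dz":0.04,"roll":0},
    {"fingers":1,"dx":0.0105,"dy":-0.258,"dz":0.06,"roll":0}
  ]
}}

```text
time: 17.1
tool_pos: [0.4791, 0.1728, 0.2158]
tcp_rot: [2.692, 1.618, 0.001]
wrist_force: [0.1, 0.2, 0.5]
width: 0.242
grip_force: 35.7
```

{"api": "step_arm", "payload": {
  "commands": [
    {"fingers":1,"dx":0,"dy":0,"dz":0.008,"roll":0},
    {"fingers":1,"dx":0,"dy":0,"dz":0.013,"roll":0},
    {"fingers":1,"dx":0,"dy":0,"dz":0.013,"roll":0}
  ]
}}

```text
time: 17.48
tool_pos: [0.479, 0.1729, 0.2035]
tcp_rot: [-2.693, -1.618, 0.001]
wrist_force: [-0.4, -0.2, 0.6]
width: 0.242
grip_force: 35.7
```

Run:
```python
from h import *
plan(.478,.174,.2)
p,M=tilt();c=calibration("scene");P=cloud("scene",read_camera("scene")[1])
T=np.array(c["world_to_cam"])
def proj(X):
    a=T[:3,:3]@X+T[:3,3];K=c["intrinsics"];return (K[0][0]*a[0]/-a[2]+K[0][2],K[1][1]*-a[1]/-a[2]+K[1][2])
print("expected tip px",proj(np.array([.4757,.1695,.107])),"rim",proj(np.array([.4757,.1695,.072])))
for nm,x,y,z0,z1 in(("bR",.488,.0755,.075,.1),("bL",.464,.264,.075,.1),("bk",.476,.17,.062,.076)):
    q=P[(np.hypot(P[...,0]-x,P[...,1]-y)<.035)&(P[...,2]>z0)&(P[...,2]<z1)]
    if len(q):print(nm,len(q),((q.min(0)+q.max(0))/2).round(4))
cv2.imwrite("pics/s7.png",cv2.resize(p[130:250,270:400],None,fx=4.5,fy=4.5,interpolation=2))
```

```text
t 17.48 tcp [0.479  0.1729 0.2035] yang -28.0 q6 0.79 shift [ 0.0005 -0.0014  0.0035] roll 0 grip 35.72704374790192 w 0.24195516074690196 F [-0.4 -0.2  0.6] Rdown -1.0
scene -0.04 10 [ 0.0054 -0.004  -0.0364]
scene -0.06 35 [ 0.0037 -0.0053 -0.0501]
scene -0.08 29 [ 0.0025 -0.007  -0.0702]
scene -0.1 23 [ 0.0017 -0.0077 -0.0885]
scene -0.125 4 [-0.0026 -0.0076 -0.1073]
expected tip px (np.float64(328.9216546459205), np.float64(188.56389026686682)) rim (np.float64(327.6677525914302), np.float64(196.0642585174821))
bR 199 [0.4887 0.0756 0.0841]
bL 175 [0.4652 0.2648 0.0843]
bk 107 [0.477  0.1689 0.0684]
```

View pics/s7.png

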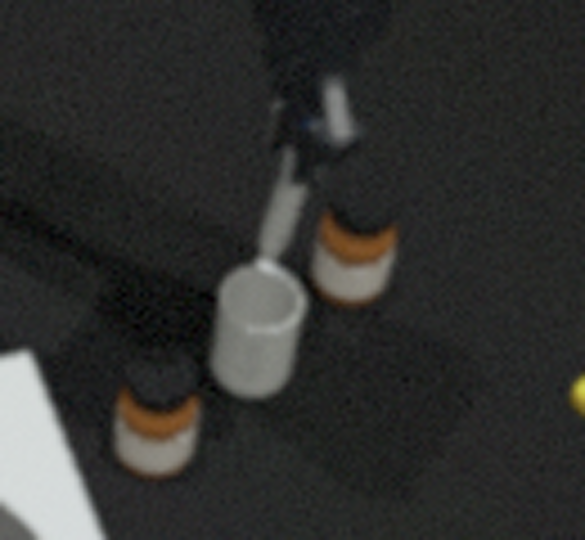

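The tip shows at (328.9,188.2), against (328.9,188.6) predicted for centred over the mouth. The tube leans about 3–5°, the beaker is upright midway, and the bottles have not moved. I'm handing the job in.

```bash
python3 -c "
from workcell import *
print(finish_job())"
```

```text
the job is handed in; nothing more can be done
None
```

I handed the job in at about 17.5 s; the hand-in gave no verdict. By camera, the beaker stands released midway between the bottles, and the tube is held cap up, leaning 3–5°, its tip centred about 3 cm above the rim. The bottles are unmoved; the counterweight cap was unmoved when last measured (before the wall push), and I did not re-measure the timer.

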